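Turn a heel lift over through the wire turning guide

ROBOT

A 6-joint arm with a two-finger parallel gripper is mounted at the origin on the work surface. World frame = base frame: x ahead of the robot, y to its left, z up, the work surface at z = 0. Lengths are in mm, angles in rad, forces in N, time in s.
With the tool pointing down it reaches from about 350 to 850 mm from the base axis. Payload 8.1 kg.
Tool frame: the origin (TCP) lies between the finger pads; the fingertips stand nose_length ahead of it and the grasp point (between the pads) lies 6 mm ahead of it (nose_length is the distance from the TCP to the fingertips, in mm); z points along the fingers, y is the line along which they close (so a half turn about z gives the same grasp; the last joint's range is limited). The gripper opens to 85 mm and grips with 20 to 120 N. Pads are 22 mm wide; open, the fingers measure 114 mm over their backs; the gripper's body (76 mm by 85 mm) begins 54 mm behind the grasp point. The pads swing forward as they close: fully open they stand 13 mm farther back than shut.
Start: joints at [-0.085, 0.13, 1.488, -0, 1.523, -0.085], TCP at [600.005, 0.022, 256.292] pointing down, gripper open.
Joint ranges: [-2.96, 2.96], [-0.89, 2.26], [0.02, 2.5], [-1.34, 4.48], [0, 2.73], [-2.66, 2.66]. Speed limits (rad/s): [2.39, 2.39, 2.79, 3.14, 3.14, 3.14].

INTERFACE

Orientations are given as a rotation vector (axis times angle).
In Python, from bench import observe, capture, camera_params, job_done, nose_length gives the robot as it stands. The module is installed in compiled form; this text tells all that it offers.
- The arm moves only by the shell command python3 -m jog 'ROWS' [OPENING]. ROWS is JSON, a list of rows, each an object of numbers: "dx", "dy", "dz": the shift along the tool's x, y, z in cm; "twist": the turn about the tool's z in rad. In form: [{"dx": .., "dy": .., "dz": .., "twist": ..}, ...]. A call has exactly 5 rows; each row is the pose to reach, as a shift and turn from the pose commanded when the call began, along the tool's axes at that moment; what a row does not reach only later rows make up. A row lasts 1/10 s, in which the tool goes at most 50 mm and 8.59 degrees, less where a joint would pass 70% of its speed; a pose out of reach is approached as far as the arm can. A call with a gripper value outside its range is refused whole. OPENING is the gripper command: -1 is fully open, 1 is shut, values between are in proportion, set as the call begins (- or left out, the last holds). The fingers move at their own pace and stop on an object; the grip force is fixed at half the most. Time passes only in rows, so rows that repeat a pose let the fingers close, or fill a call up. It gives the time, the measured TCP pose, the force, the opening and the grip force at its end, in the units of the state.
- observe(): the state, without advancing time (a new reading comes with each control period).
- capture(name): name is "scene" or "side" or "wrist"; returns (picture, depth): 420x560x3 uint8, red, green, blue; 420x560 float32, mm along the optical axis (not along the pixel's ray), 0 where there is no reading.
- camera_params(name): a dict with "K" (3x3 intrinsics, pixels), "D" ([k1, k2, p1, p2, k3] as OpenCV has them; the pictures are not rectified), "eye" and "orientation" of the camera in the world. Camera axes: x right, y up, looking along -z (the intrinsics and any distortion apply to the point x, -y, -z); pixel columns grow to the right and rows downward; lengths in mm; the calibration is good to about 2 mm. A picture is of the moment at which its call begins: read the wrist's pose just before it. camera_params takes no time and is no camera call; for the wrist camera it gives the pose at the moment of the call.
- job_done(): hands the job in; it is judged then, once.
The state is a dict: "time": time; "joint_positions": joint angles; "joint_vel": joint speeds; "tau": joint torques, N m; "tool_pos": TCP position; "ee_rot": TCP orientation; "wrist_force": force on the tool from outside, world axes, zero at the start; "wrist_torque": the same for the moment, N m; "width": finger opening in mm; "grasp_force": force on a finger pad.
Only numpy, scipy, OpenCV 4.12 (cv2) and the standard library are available. Lean on these libraries where they do the work, as an engineer would, in place of code of your own. Each camera call takes 0.05 s, during which the arm holds its last target. There are 200 camera calls.

TASK

Take the round-backed heel lift out of the slanting rack and drop it, round end first, down through the twisted wire guide so that it comes out turned over and lies flat in the aluminium catch tray with its small cork face up. The guide is not always clamped at the same place along its cross bar, so find its mouth first. Leave the square-cut blank, the hammer, the jar and the shoe last where they are.

Things in the scene. Friction and masses are not known exactly. Their poses are not given: they have to be found in the camera images.
- lift_mid (a point): Centre (half-way through the thickness) of the loose round-backed heel lift: D-shaped plate 80 x 60 x 9 mm, lacquered, slippery, about 60 g; 5 mm grey rubber tread layer, 4 mm cork layer inset 3 mm. Axes: +x to the round end (half circle, 30 mm radius), y across the width, +z out of the cork face. It starts in one of the rack's two slots, round end down, tread on the upper side; its top 40 mm is clear of the walls.
- lift_edge (a point): Middle of the heel lift's straight edge, 40 mm from its centre towards its -x, half-way through the thickness: uppermost while it stands in the rack. Grip it here across the 9 mm thickness, with the tool leaning along the plate.
- rack: Fixed plywood rack, base 200 x 130 mm, origin under its centre. Two slots at its x = -48 and +48 mm, each running down along (0, 0.545, -0.839) in its frame, 33 deg from vertical: 64 mm wide, 11 mm thick, floor 40 mm above the table. Measured up the slot the back wall is 38 mm, the front wall 30 mm and the end cheeks 50 mm high. One holds the heel lift, the other the blank.
- stand: Fixed stand of the turning guide. Origin on the table under point mouth_mid. A post at y = -19 mm carries a level 16 mm thick cross bar along the stand's x (186 mm long, z = 244 mm). The guide, a cage of slippery 6 mm steel rods, is clamped to it and runs down towards +y along (0, 0.545, -0.839), 33 deg from vertical. Where along the bar it is clamped is NOT measured: its centre line lies at x = -14 to +14 mm.
- mouth_mid (a point): Middle of the possible mouth centres, stand x = 0, in the upper face of the mouth frame, 292 mm up; axes as the stand. True centre: up to 14 mm either way along x, otherwise exact; rigid. Frame: flat aluminium, square to the guide, 12 mm thick, outside 92 mm (along x) by 58, opening 66 (along x) by 20. Beyond its two x ends is free space for 80 mm down the guide, but for the cross bar behind.
- guide_mid (a point): Half-way down the guide (at stand x = 0). The slot is straight for 45 mm from the mouth, twists half a turn over the next 178 mm, then opens onto a slide into the tray. A lift let go with its round end 40 mm or more inside slides through by itself and lands turned over: put in with its tread on the upper side (towards stand +y), as it stood in the rack, it lands with the cork face up.
- tray_mid (a point): Centre of the catch tray's floor, 5 mm above the table. Open aluminium tray fixed to the stand, outside 240 mm along the stand's x by 190 mm along y, 45 mm high, walls 5 mm.
- blank_mid (a point): Centre of the loose square-cut cork blank (62 x 50 x 9 mm) standing in the other slot of the rack. Leave it.
- hammer: Loose hammer lying on the table, handle to its -x. Leave it.
- jar: Loose clear jar with a steel lid, 72 mm in diameter, 100 mm high, origin under its centre. Leave it.
- last: Loose wooden shoe last 190 mm long, 85 mm high, origin under its centre, toe to its +x. Leave it.

How it is judged (in metres and radians):
On the way, in this order (a step that is already met when the one before it is completed fails the run):
1. the heel lift is out of the rack, raised to the guide's mouth (height (world z) of lift_mid above 0.22 m), for 0.2 s.
2. the heel lift passes through the middle of the twisted guide (x of lift_mid in the frame of stand between -0.03 and 0.03 m and y of lift_mid in the frame of stand between 0.043 and 0.103 m and z of lift_mid in the frame of stand between 0.15 and 0.21 m).
At the end, for the whole second after the job is handed in: The heel lift lies at rest in the catch tray (its centre within 100 mm along the stand's x and 80 mm along its y of the tray's centre and under 30 mm above the table), cork face up and flat within 0.2 rad (x of lift_mid in the frame of stand between -0.1 and 0.1 m and y of lift_mid in the frame of stand between 0.17 and 0.33 m and height (world z) of lift_mid below 0.03 m and angle between lift_mid's own z axis and vertical below 0.2 rad and linear speed of lift below 0.02 m/s); the robot touches nothing.
It fails at once if the square-cut blank is moved by more than 20 mm (distance of blank_mid from where it was at the start of the episode above 0.02 m).
It fails at once if the hammer is moved by more than 30 mm (distance of hammer from where it was at the start of the episode above 0.03 m).
It fails at once if the jar is moved by more than 30 mm (distance of jar from where it was at the start of the episode above 0.03 m).
It fails at once if the shoe last is moved by more than 30 mm (distance of last from where it was at the start of the episode above 0.03 m).
It also fails if it takes over 56 s, if anything falls off the work surface, if the arm or the gripper's body presses on something with over 40 N, if the wrist force passes 120 N, or if a joint passes its speed limit or range.

## Working session

There is one attempt and no reset: what is moved stays moved. The work goes in short steps, Python scripts to look and compute and a shell command to move; the robot and the scene stay as the last step left them, time stands still between calls to the robot, and variables do not carry over. Pictures are saved under pics/ and viewed, at most 10 in all, crops included, and the job is handed in when it is done.

```bash
mkdir -p pics; cat > h.py <<'E'
import numpy as np, cv2
from scipy.spatial.transform import Rotation as R
from bench import observe, capture, camera_params, nose_length
def Rm(o):
    o=np.array(o,float)
    return o if o.shape==(3,3) else (R.from_rotvec(o).as_matrix() if o.size==3 else R.from_quat(o).as_matrix())
def cloud(depth,p):
    h,w=depth.shape; K=np.array(p["K"],float); D=np.array(p["D"],float)
    u,v=np.meshgrid(np.arange(w),np.arange(h))
    n=cv2.undistortPoints(np.stack([u,v],-1).reshape(-1,1,2).astype(np.float64),K,D).reshape(h,w,2)
    c=np.stack([n[...,0]*depth,-n[...,1]*depth,-depth],-1)
    return c@Rm(p["orientation"]).T+np.array(p["eye"])
def snap(name,f):
    p=camera_params(name); im,d=capture(name)
    cv2.imwrite(f"pics/{f}.png",im[...,::-1]); np.savez(f"{f}.npz",im=im,d=d,P=cloud(d,p))
    return im,d,p
E
python3 - <<'E'
from h import *
for n in("scene","side"):
    im,d,p=snap(n,n+"0"); print(n,p)
print(observe(),nose_length if not callable(nose_length) else nose_length())
E
```

```text
scene {'K': array([[474.35052992,   0.        , 272.11237583],
       [  0.        , 474.35052992, 211.26042243],
       [  0.        ,   0.        ,   1.        ]]), 'D': array([-0.00030975,  0.        ,  0.        ,  0.        ,  0.        ]), 'eye': array([1018.08853254, -466.36642771, 1175.01614291]), 'orientation': array([0.53694334, 0.25080624, 0.84811075])}
side {'K': array([[402.53369786,   0.        , 278.10143728],
       [  0.        , 402.53369786, 204.69936375],
       [  0.        ,   0.        ,   1.        ]]), 'D': array([-0.07033178,  0.        ,  0.        ,  0.        ,  0.        ]), 'eye': array([336.37263782, 601.84828158, 945.43323697]), 'orientation': array([ 0.15277559, -1.00644701, -2.67593843])}
{'time': 0.1, 'joint_positions': array([-8.54250510e-02,  1.31110696e-01,  1.48917859e+00, -2.32659355e-05,
        1.52299345e+00, -8.53682538e-02]), 'joint_vel': array([-0.00020436, -0.00134826, -0.00490264, -0.00046479, -0.00044846,
       -0.00140745]), 'tau': array([ 1.52257860e-03, -5.70947063e+01, -5.01941299e+01, -1.80579236e-04,
        8.16394575e-03,  5.26326357e-05]), 'tool_pos': array([5.99544483e+02, 3.83936035e-02, 2.55329820e+02]), 'ee_rot': array([-2.22059948e+00, -2.22047587e+00,  1.73746837e-03]), 'wrist_force': array([-0.05463627,  0.01322919, -0.28522244]), 'wrist_torque': array([-0.03616916,  0.01801977,  0.02061977]), 'grasp_force': 0.0, 'width': 85.33668071066144} 25.0
```

View pics/scene0.png

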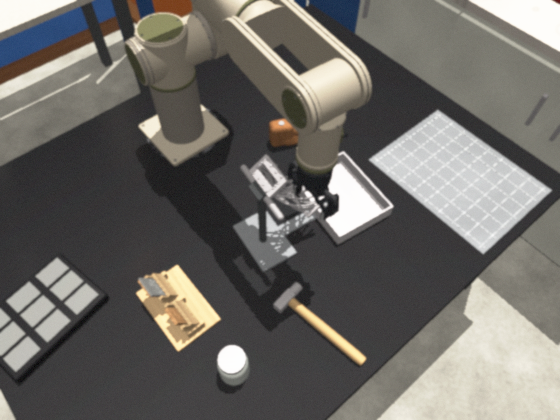

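View pics/side0.png

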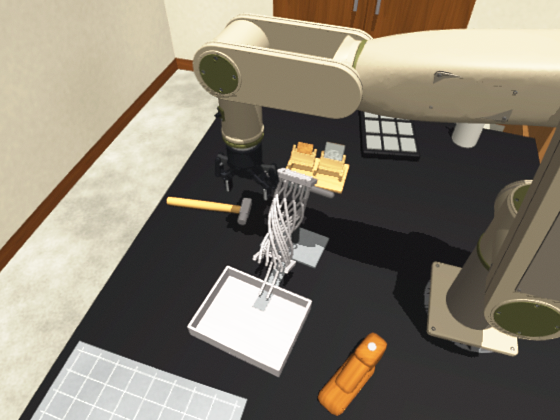

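The scene view shows the rack at about (178,305). The grey-treaded lift stands in its left slot (150,287) and the cork blank at (182,318). The guide mouth is at (268,175) and the tray at (350,200). The jogs can't tilt the tool, so I'll grip across the 60 mm width with the tool vertical, which keeps the plate at its 33° lean. Next I'll get rough positions.

```bash
python3 - <<'E'
from h import *
s=np.load("scene0.npz");P=s["P"]
for n,(u,v) in dict(lift=(150,285),blank=(182,318),rackL=(139,290),rackR=(219,318),rackT=(181,267),rackB=(181,347),mouth=(268,172),frameTL=(265,157),jar=(232,355),postbase=(265,245),plateL=(235,235),plateR=(295,248),trayNear=(345,238),trayR=(390,207),hammer=(290,293)).items(): print(n,P[v,u].round())
s=np.load("side0.npz");P=s["P"]
for n,(u,v) in dict(lift=(333,152),blank=(303,148),mouth=(294,180),fL=(279,172),fR=(311,186),trayA=(228,270),trayB=(310,308),trayC=(275,368),trayD=(190,323)).items(): print("side",n,P[v,u].round())
im=s["im"][130:330,180:380]; cv2.imwrite("pics/sc.png",cv2.resize(im[...,::-1],(600,600),interpolation=cv2.INTER_CUBIC))
p=camera_params("wrist");print(p)
E
```

```text
lift [ 452. -387.   91.]
blank [ 564. -372.   66.]
rackL [ 400. -410.    2.]
rackR [ 601. -295.    9.]
rackT [ 414. -286.   -1.]
rackB [ 602. -411.   11.]
mouth [465. -16. 251.]
frameTL [458. -19. 304.]
jar [ 722. -337.   98.]
postbase [513. -70.  10.]
plateL [ 428. -111.   -2.]
plateR [571.  -8.   0.]
trayNear [643. 115.  14.]
trayR [662. 273.  41.]
hammer [ 671. -115.   23.]
side lift [ 456. -386.   85.]
side blank [ 555. -385.   78.]
side mouth [490. -19. 301.]
side fL [529. -29. 306.]
side fR [450. -14. 298.]
side trayA [632.  96.  33.]
side trayB [400. 122.  -1.]
side trayC [435. 309.  44.]
side trayD [660. 268.  46.]
{'K': array([[293.69040368,   0.        , 285.2514957 ],
       [  0.        , 293.69040368, 209.73644306],
       [  0.        ,   0.        ,   1.        ]]), 'D': array([-0.04774907,  0.        ,  0.        ,  0.        ,  0.        ]), 'eye': array([601.60216074,  82.75039142, 372.47933095]), 'orientation': array([-0.32669021,  0.00230889,  0.00062686])}
```

View pics/sc.png

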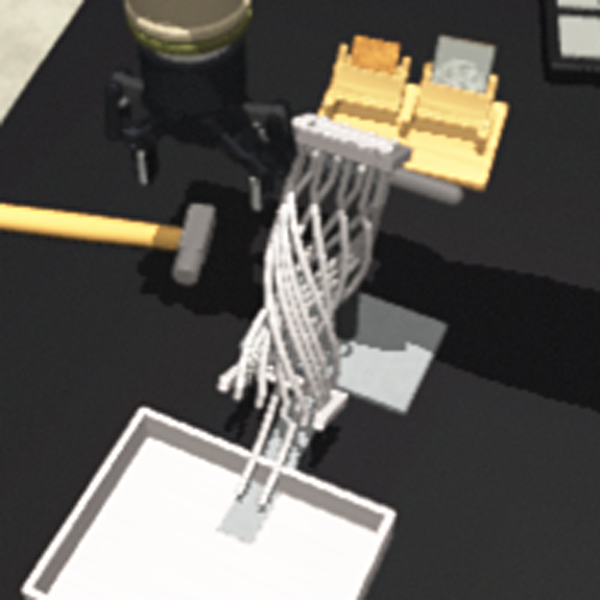

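The side crop shows the mouth frame square-on at the top of the cage (crop 295–410, 115–170), with the bar end to its right. The rack is behind it: cork blank at (375,52), grey lift at (465,62). I'll raise the tool and look at the mouth with the wrist camera before going to the rack.

```bash
python3 -m jog '[{"dz":-3},{"dz":-7},{"dz":-11},{"dz":-13},{"dz":-13}]'; python3 - <<'E'
from h import *
im,d,p=snap("wrist","w1"); print(p["eye"],p["orientation"])
E
```

```text
[601.60216074  82.75039142 372.47933095] [-0.32669021  0.00230889  0.00062686]$[0]: bad value
```

View pics/w1.png

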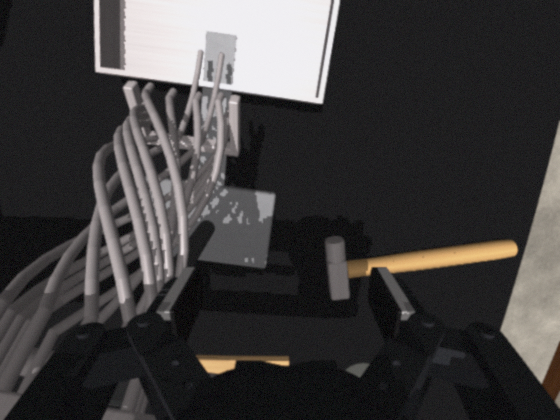

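All four keys are required, so nothing moved. The wrist camera sees ahead (+y) of the fingers, with the tips at (195,290) and (380,290), and the guide at left. I'll move clear, then up and back behind the mouth.

```bash
python3 -m jog '[{"dx":-2,"dy":3,"dz":-1,"twist":0},{"dx":-6,"dy":3,"dz":-4,"twist":0},{"dx":-10,"dy":1,"dz":-8,"twist":0},{"dx":-14,"dy":-3,"dz":-12,"twist":0},{"dx":-15,"dy":-7,"dz":-13,"twist":0}]';python3 -m jog '[{"dx":0,"dy":-2,"dz":0,"twist":0},{"dx":0,"dy":-3,"dz":0,"twist":0},{"dx":0,"dy":-3,"dz":0,"twist":0},{"dx":0,"dy":-3,"dz":0,"twist":0},{"dx":0,"dy":-3,"dz":0,"twist":0}]'; python3 - <<'E'
from h import *
im,d,p=snap("wrist","w2"); print(p["eye"],p["orientation"])
E
```

```text
time: 0.65
tool_pos: [544.5, -144.8, 380.7]
ee_rot: [2.221, 2.22, 0.0]
wrist_force: [0.3, -0.5, 1.4]
width: 85.1
grasp_force: 0.0
time: 1.15
tool_pos: [515.2, -142.3, 378.1]
ee_rot: [-2.219, -2.222, 0.001]
wrist_force: [0.3, -0.7, -0.8]
width: 85.3
grasp_force: 0.0
[517.19019328 -59.6605588  495.28212712] [-0.32609748  0.00193726  0.00165491]
```

View pics/w2.png

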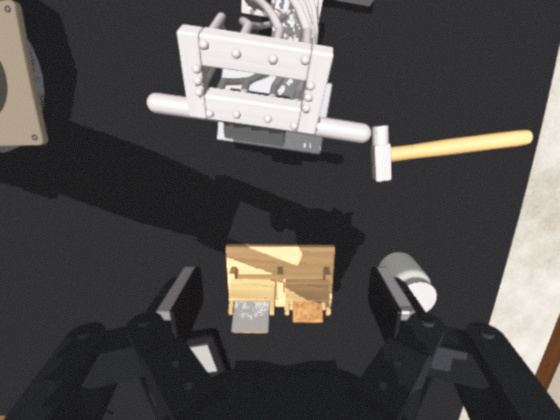

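The wrist view shows the whole mouth frame with outer corners (180,28), (331,47), (318,133), (190,115). The bar ends are at (150,102) and (370,132). The rack is at (227–333, 245–320), with the lift at (250,317) left and the blank at (308,312). I'll fit both from depth.

```bash
python3 - <<'E'
from h import *
s=np.load("w2.npz");P=s["P"];d=s["d"];im=s["im"].astype(int)
def plane(Q,t,n_exp=None,it=400):
    rng=np.random.default_rng(0);best=None
    for _ in range(it):
        a,b,c=Q[rng.choice(len(Q),3,False)];n=np.cross(b-a,c-a)
        if np.linalg.norm(n)<1: continue
        n/=np.linalg.norm(n); n*=np.sign(n[2])
        if n_exp is not None and n@n_exp<.95: continue
        m=abs((Q-a)@n)<t
        if best is None or m.sum()>best.sum(): best=m
    for _ in range(3):
        q=Q[best];c=q.mean(0);n=np.linalg.svd(q-c)[2][2];n*=np.sign(n[2]);best=abs((Q-c)@n)<t
    return c,n,best
def rect(c,n,q,name):
    ex=np.array([1,0,0])-n[0]*n;ex/=np.linalg.norm(ex);ey=np.cross(n,ex)
    r=cv2.minAreaRect((np.c_[(q-c)@ex,(q-c)@ey]).astype(np.float32))
    pts=[(c+a*ex+b*ey).round(1) for a,b in cv2.boxPoints(r)]
    ctr=c+r[0][0]*ex+r[0][1]*ey
    print(name,"n",n.round(3),"ctr",ctr.round(1),"size",np.round(r[1],1),"ang",round(r[2],1),pts)
roi=P[20:140,170:340].reshape(-1,3);roi=roi[roi[:,2]>262]
c,n,m=plane(roi,2.5,np.array([0.1,-.545,.83]));rect(c,n,roi[m],"frame")
# bar
roi=P[85:150,140:385].reshape(-1,3);b=roi[(roi[:,2]>225)&(roi[:,2]<255)]
print("bar n",len(b), "ends",b[b[:,0].argmin()].round(1),b[b[:,0].argmax()].round(1))
# lift: greyish pixels
sat=im.max(2)-im.min(2)
M=np.zeros(d.shape,bool);M[285:340,222:280]=True
M&=(sat<40)&(im.sum(2)>200)&(P[...,2]>60)
q=P[M];print("lift px",len(q));c,n,m=plane(q,2.5);rect(c,n,q[m],"lift")
# rack base front region
M=np.zeros(d.shape,bool);M[240:325,220:340]=True;M&=(P[...,2]>4)&(P[...,2]<25);q=P[M]
print(np.percentile(q[:,2],[10,50,90]));r=cv2.minAreaRect(q[:,:2].astype(np.float32));print("base",r,cv2.boxPoints(r).round())
for u,v in[(227,247),(333,246)]:print(P[v,u].round(1))
E
```

```text
frame n [-0.078 -0.536  0.841] ctr [496.1 -45.7 291.6] size [59.5 92.3] ang 82.9 [array([446.7, -63.6, 275.5]), array([538.1, -77.1, 275.4]), array([545.4, -27.7, 307.6]), array([454.1, -14.2, 307.8])]
bar n 2990 ends [405.1 -54.4 247.9] [586.9 -79.1 246.7]
lift px 1097
lift n [0.007 0.839 0.544] ctr [ 458.  -386.2   86.9] size [51.1 60.4] ang 89.9 [array([ 427.8, -399.9,  108.5]), array([ 488.2, -400.3,  108.3]), array([ 488.2, -372.5,   65.4]), array([ 427.8, -372.1,   65.6])]
[ 9.85124094 11.1684636  12.38175558]
base ((506.5286865234375, -358.71588134765625), (131.56280517578125, 200.95484924316406), 89.76105499267578) [[ 406. -424.]
 [ 607. -425.]
 [ 607. -293.]
 [ 406. -293.]]
[ 410.1 -295.6   10.6]
[ 604.  -294.8    7.2]
```

Frame centre is (496.1, -45.7, 291.6), measured 92.3 × 59.5 mm against the stated 92 × 58, with stand yaw -0.146 rad. Lift: x = 458, edge at about (458, -404, 106), 60.4 mm wide, lean 33°, and rack centre -48 gives 458.5. These agree with the given sizes, so I'll move above the lift.

```bash
python3 -m jog '[{"dx":-5,"dy":-1,"dz":2,"twist":0},{"dx":-10,"dy":-2,"dz":5,"twist":0},{"dx":-15,"dy":-4,"dz":9,"twist":0},{"dx":-20,"dy":-5,"dz":13,"twist":0},{"dx":-25,"dy":-6,"dz":17,"twist":0}]' -0.75; python3 -m jog '[{"dx":0,"dy":0,"dz":0,"twist":0},{"dx":0,"dy":0,"dz":0,"twist":0},{"dx":0,"dy":0,"dz":0,"twist":0},{"dx":0,"dy":0,"dz":0,"twist":0},{"dx":0,"dy":0,"dz":0,"twist":0}]'
```

```text
time: 1.7
tool_pos: [464.8, -347.7, 244.4]
ee_rot: [-2.22, -2.222, -0.0]
wrist_force: [0.7, 0.3, -0.5]
width: 74.8
grasp_force: 0.0
time: 2.2
tool_pos: [466.0, -345.9, 247.5]
ee_rot: [2.218, 2.222, 0.0]
wrist_force: [-0.6, 0.1, 0.1]
width: 74.5
grasp_force: 0.0
```

```bash
python3 -m jog '[{"dx":-3,"dy":-0.5,"dz":2,"twist":0},{"dx":-5.2,"dy":-0.8,"dz":5,"twist":0},{"dx":-5.2,"dy":-0.8,"dz":9,"twist":0},{"dx":-5.2,"dy":-0.8,"dz":11,"twist":0},{"dx":-5.2,"dy":-0.8,"dz":11,"twist":0}]'; python3 -m jog '[{"dx":0,"dy":0,"dz":0,"twist":0},{"dx":0,"dy":0,"dz":0,"twist":0},{"dx":0,"dy":0,"dz":0,"twist":0},{"dx":0,"dy":0,"dz":0,"twist":0},{"dx":0,"dy":0,"dz":0,"twist":0}]'; python3 - <<'E'
from h import *
im,d,p=snap("wrist","w3")
E
```

```text
time: 2.7
tool_pos: [455.5, -396.3, 132.4]
ee_rot: [-2.216, -2.218, -0.0]
wrist_force: [-0.7, -0.6, -0.7]
width: 74.8
grasp_force: 0.0
time: 3.2
tool_pos: [457.3, -398.7, 137.0]
ee_rot: [2.22, 2.221, -0.0]
wrist_force: [0.7, 0.5, -0.1]
width: 74.7
grasp_force: 0.0
```

View pics/w3.png

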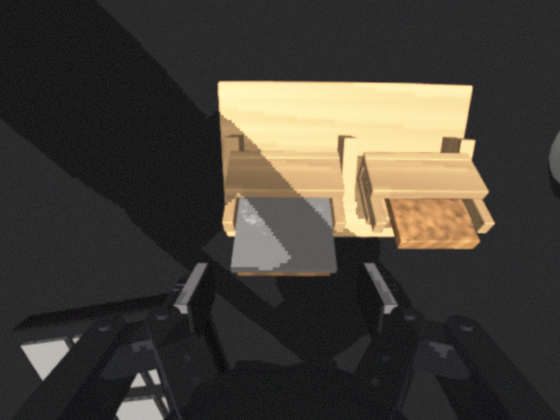

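The wrist view shows the grey lift's edge spanning columns 232–336, centred between the fingertips at 205 and 367. The blank at right is clear of the fingers. I'll go down 3 cm and close.

```bash
python3 -m jog '[{"dx":0,"dy":0,"dz":1,"twist":0},{"dx":0,"dy":0,"dz":2,"twist":0},{"dx":0,"dy":0,"dz":3,"twist":0},{"dx":0,"dy":0,"dz":3,"twist":0},{"dx":0,"dy":0,"dz":3,"twist":0}]'; python3 -m jog '[{"dx":0,"dy":0,"dz":0,"twist":0},{"dx":0,"dy":0,"dz":0,"twist":0},{"dx":0,"dy":0,"dz":0,"twist":0},{"dx":0,"dy":0,"dz":0,"twist":0},{"dx":0,"dy":0,"dz":0,"twist":0}]' 1;python3 -m jog '[{"dx":0,"dy":0,"dz":0,"twist":0},{"dx":0,"dy":0,"dz":0,"twist":0},{"dx":0,"dy":0,"dz":0,"twist":0},{"dx":0,"dy":0,"dz":0,"twist":0},{"dx":0,"dy":0,"dz":0,"twist":0}]'; python3 - <<'E'
from h import *
im,d,p=snap("wrist","w4")
E
```

```text
time: 3.75
tool_pos: [456.5, -398.0, 105.1]
ee_rot: [-2.22, -2.22, -0.0]
wrist_force: [0.3, 0.0, -0.5]
width: 75.2
grasp_force: 0.0
time: 4.25
tool_pos: [457.3, -398.8, 106.8]
ee_rot: [2.221, 2.221, 0.0]
wrist_force: [-0.1, -0.7, 3.7]
width: 58.0
grasp_force: 64.0
time: 4.75
tool_pos: [457.3, -398.8, 106.7]
ee_rot: [2.221, 2.221, 0.0]
wrist_force: [-0.3, 0.8, 5.3]
width: 58.1
grasp_force: 64.1
```

View pics/w4.png

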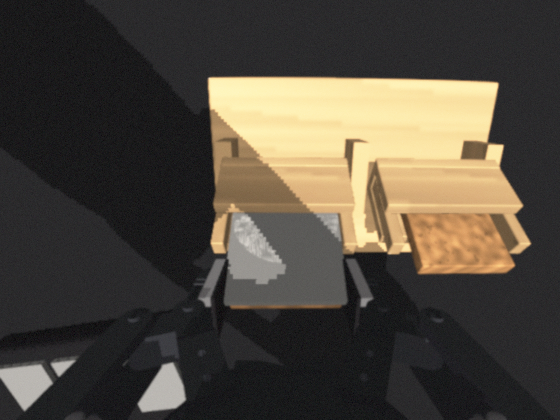

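The lift is pinched at both sides (pads at 215 and 355, edge at row 303) with 64 N. Now I'll pull it out along the slot, keeping dx:dz at 0.545:0.839.

```bash
python3 -m jog '[{"dx":-0.55,"dy":0,"dz":-0.84,"twist":0},{"dx":-1.09,"dy":0,"dz":-1.68,"twist":0},{"dx":-1.64,"dy":0,"dz":-2.52,"twist":0},{"dx":-2.18,"dy":0,"dz":-3.36,"twist":0},{"dx":-2.73,"dy":0,"dz":-4.2,"twist":0}]'; python3 -m jog '[{"dx":-0.55,"dy":0,"dz":-0.84,"twist":0},{"dx":-1.09,"dy":0,"dz":-1.68,"twist":0},{"dx":-1.64,"dy":0,"dz":-2.52,"twist":0},{"dx":-2.18,"dy":0,"dz":-3.36,"twist":0},{"dx":-2.73,"dy":0,"dz":-4.2,"twist":0}]';python3 -m jog '[{"dx":0,"dy":0,"dz":-3,"twist":0},{"dx":0,"dy":0,"dz":-7,"twist":0},{"dx":0,"dy":0,"dz":-11,"twist":0},{"dx":0,"dy":0,"dz":-15,"twist":0},{"dx":0,"dy":0,"dz":-19,"twist":0}]';python3 -m jog '[{"dx":0,"dy":0,"dz":0,"twist":0},{"dx":0,"dy":0,"dz":0,"twist":0},{"dx":0,"dy":0,"dz":0,"twist":0},{"dx":0,"dy":0,"dz":0,"twist":0},{"dx":0,"dy":0,"dz":0,"twist":0}]'; python3 - <<'E'
from h import *
im,d,p=snap("wrist","w5")
E
```

```text
time: 5.3
tool_pos: [457.0, -426.5, 149.0]
ee_rot: [2.221, 2.221, -0.0]
wrist_force: [-0.1, -0.3, -0.5]
width: 58.2
grasp_force: 64.1
time: 5.8
tool_pos: [456.9, -453.5, 190.8]
ee_rot: [2.221, 2.221, -0.0]
wrist_force: [0.0, -0.0, -1.7]
width: 58.4
grasp_force: 64.1
time: 6.3
tool_pos: [456.7, -453.0, 382.2]
ee_rot: [2.221, 2.221, -0.0]
wrist_force: [0.2, -1.1, -0.2]
width: 58.3
grasp_force: 64.3
time: 6.8
tool_pos: [456.6, -452.7, 378.2]
ee_rot: [-2.219, -2.219, -0.0]
wrist_force: [-0.3, -0.4, -1.3]
width: 58.3
grasp_force: 64.3
```

View pics/w5.png

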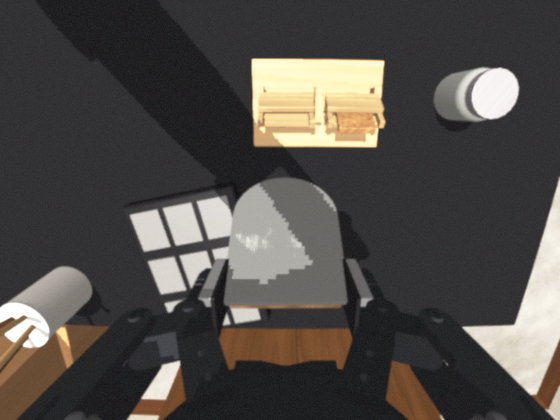

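The lift is out and held square between the pads, with its round end at (285,180) and edge at row 303. I'll measure its pose in the hand and work out the target.

```bash
cat > m.py <<'E'
from h import *
import sys
o=observe(); im,d,p=snap("wrist",sys.argv[1]); P=cloud(d,p); T=Rm(o["ee_rot"]);t=np.array(o["tool_pos"])
L=(P-t)@T   # tool frame
im=im.astype(int);sat=im.max(2)-im.min(2)
M=np.zeros(d.shape,bool);M[150:303,220:350]=1
M&=(d>0)&(abs(L[...,1])<29.5)&(L[...,2]>-15)&(L[...,2]<95)&(L[...,0]>-25)&(L[...,0]<60)&(sat<60)
q=L[M];c=q.mean(0)
for _ in range(3):
    n=np.linalg.svd(q-c,full_matrices=False)[2][2];q=q[abs((q-c)@n)<2.5];c=q.mean(0)
n*=np.sign(n[0])
dn=np.array([0,0,1.])-n[2]*n;dn/=np.linalg.norm(dn)   # plate direction towards the round end
s=(q-c)@dn; tip=np.percentile(s,99.7); e=np.percentile(s,.3)
yy=q[(s<0),1]; yc=(np.percentile(yy,.5)+np.percentile(yy,99.5))/2
print("n_tool",n.round(3),"len",round(tip-e,1),"lean deg",np.degrees(np.arctan2(dn[0],dn[2])).round(1),"roll",dn[1].round(3))
end=c+tip*dn-4.5*n; end[1]=yc
print("round end tool",end.round(1),"edge",(end-80*dn).round(1),"yc",yc)
yaw=-0.146;C=np.array([496.1,-45.7,291.6]);xs=np.array([np.cos(yaw),np.sin(yaw),0]);ys=np.array([-np.sin(yaw),np.cos(yaw),0]);z=np.array([0,0,1.])
down=.545*ys-.839*z
Tt=np.c_[ys,xs,-z]          # tool axes at the mouth
for ins in(-15,0,20,40,50): 
    g=C+ins*down-Tt@end; print("ins",ins,"tool target",g.round(1),"shift in tool axes cm",((g-t)@T/10).round(2))
x=T[:,0];print("twist needed",round(float(np.arctan2(np.cross(T[:,1],xs)@T[:,2],T[:,1]@xs)),3),"t",t.round(1))
E
python3 m.py w6
```

```text
n_tool [ 0.829  0.006 -0.559] len 78.8 lean deg 34.0 roll 0.004
round end tool [38.2  0.8 66.5] edge [-6.5  0.5  0.1] yc 0.8271092839363607
ins -15 tool target [488.5 -91.5 370.7] shift in tool axes cm [36.13  3.19  0.85]
ins 0 tool target [489.7 -83.4 358.1] shift in tool axes cm [36.94  3.31  2.11]
ins 20 tool target [491.3 -72.6 341.3] shift in tool axes cm [38.01  3.47  3.79]
ins 40 tool target [492.9 -61.8 324.5] shift in tool axes cm [39.09  3.63  5.47]
ins 50 tool target [493.7 -56.4 316.1] shift in tool axes cm [39.63  3.71  6.31]
twist needed 0.146 t [ 456.7 -452.8  378.6]
```

```bash
python3 -m jog '[{"dx":3,"dy":0.5,"dz":0,"twist":0.05},{"dx":7,"dy":1.2,"dz":-1,"twist":0.1},{"dx":12,"dy":2,"dz":-1,"twist":0.146},{"dx":16,"dy":3,"dz":-1,"twist":0.146},{"dx":20,"dy":3.2,"dz":-1,"twist":0.146}]'; python3 -m jog '[{"dx":0,"dy":0,"dz":0,"twist":0},{"dx":0,"dy":0,"dz":0,"twist":0},{"dx":0,"dy":0,"dz":0,"twist":0},{"dx":0,"dy":0,"dz":0,"twist":0},{"dx":0,"dy":0,"dz":0,"twist":0}]'; python3 m.py w7
```

```text
time: 7.4
tool_pos: [489.3, -251.1, 389.8]
ee_rot: [-2.377, -2.054, -0.0]
wrist_force: [-0.1, 0.1, -0.4]
width: 58.2
grasp_force: 64.3
time: 7.9
tool_pos: [488.7, -254.0, 389.7]
ee_rot: [-2.379, -2.051, 0.0]
wrist_force: [1.0, 0.2, -0.7]
width: 58.3
grasp_force: 64.4
n_tool [ 0.83   0.006 -0.558] len 78.6 lean deg 33.9 roll 0.004
round end tool [38.4  0.8 66.4] edge [-6.3  0.5  0. ] yc 0.8119909276280755
ins -15 tool target [488.5 -91.6 370.6] shift in tool axes cm [16.06 -2.4   1.92]
ins 0 tool target [489.7 -83.6 358. ] shift in tool axes cm [16.88 -2.4   3.18]
ins 20 tool target [491.3 -72.8 341.2] shift in tool axes cm [17.97 -2.41  4.86]
ins 40 tool target [492.9 -62.  324.4] shift in tool axes cm [19.06 -2.41  6.53]
ins 50 tool target [493.7 -56.6 316. ] shift in tool axes cm [19.6  -2.41  7.37]
twist needed -0.002 t [ 488.7 -254.   389.7]
```

```bash
python3 -m jog '[{"dx":4,"dy":-1,"dz":0,"twist":0},{"dx":8,"dy":-2,"dz":0,"twist":0},{"dx":12,"dy":-2.4,"dz":0,"twist":0},{"dx":15,"dy":-2.4,"dz":1,"twist":0},{"dx":16,"dy":-2.4,"dz":1.9,"twist":0}]'; python3 -m jog '[{"dx":0,"dy":0,"dz":0,"twist":0},{"dx":0,"dy":0,"dz":0,"twist":0},{"dx":0,"dy":0,"dz":0,"twist":0},{"dx":0,"dy":0,"dz":0,"twist":0},{"dx":0,"dy":0,"dz":0,"twist":0}]'; python3 m.py w8
```

```text
time: 8.45
tool_pos: [488.8, -89.3, 371.2]
ee_rot: [2.375, 2.055, 0.002]
wrist_force: [0.1, 0.1, -0.7]
width: 58.3
grasp_force: 64.4
time: 8.95
tool_pos: [488.5, -92.1, 371.4]
ee_rot: [2.379, 2.052, 0.0]
wrist_force: [1.2, -0.6, -0.6]
width: 58.0
grasp_force: 64.4
n_tool [ 0.834  0.006 -0.551] len 60.7 lean deg 33.5 roll 0.004
round end tool [28.1  0.9 51.6] edge [-16.    0.5 -15.1] yc 0.8515441839981506
ins -15 tool target [490.  -81.5 355.8] shift in tool axes cm [ 1.08 -0.01  1.56]
ins 0 tool target [491.2 -73.4 343.2] shift in tool axes cm [ 1.89 -0.01  2.81]
ins 20 tool target [492.8 -62.6 326.4] shift in tool axes cm [ 2.98 -0.02  4.49]
ins 40 tool target [494.3 -51.8 309.7] shift in tool axes cm [ 4.07 -0.02  6.17]
ins 50 tool target [495.1 -46.4 301.3] shift in tool axes cm [ 4.62 -0.02  7.01]
twist needed -0.001 t [488.5 -92.1 371.4]
```

View pics/w8.png

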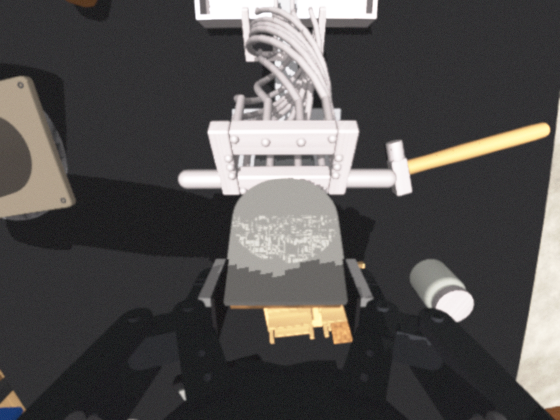

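The lift is just above the mouth: its round end is at about (286,180), and the frame spans columns 210–357. The lift fit in this picture cut the round end short, so I'll keep the w7 hand pose and check the frame once more in the tool axes.

```bash
python3 - <<'E'
from h import *
o=observe();T=Rm(o["ee_rot"]);t=np.array(o["tool_pos"])
P=np.load("w8.npz")["P"];L=(P-t)@T
n=np.array([-.545,0,-.839])   # frame normal in tool axes
q=L[110:200,195:370].reshape(-1,3);q=q[(P[110:200,195:370].reshape(-1,3)[:,2]>262)]
h=q@n; k=np.histogram(h,np.arange(h.min(),h.max(),1));m=k[1][k[0].argmax()]+.5
u=L[118:150,195:370].reshape(-1,3);u=u[abs(u@n-m)<3]
print("face h",np.median(u@n),"y range",np.percentile(u[:,1],[.3,99.7]),"x max",np.percentile(u[:,0],99.7),len(u))
end=np.array([38.4,.8,66.4]);e2=np.array([.839,0,-.545])
print("round end: height above face",end@n-np.median(u@n),"along opening thickness: frame top",np.percentile(u@e2,99.7),"-> centre -29; end",end@e2)
E
```

```text
face h -92.66700374914761 y range [-45.13861681  45.52312416] x max 73.42716008255985 3170
round end: height above face 16.029403749147605 along opening thickness: frame top 25.567303127144253 -> centre -29; end -3.970400000000005
```

Offsets from the mouth centre are 0.5 mm across and 0.6 mm through the thickness, and the round end is 16 mm above the face. Inserting along the guide.

```bash
python3 -m jog '[{"dx":0.44,"dy":-0.05,"dz":0.67,"twist":0},{"dx":0.87,"dy":-0.05,"dz":1.34,"twist":0},{"dx":1.31,"dy":-0.05,"dz":2.01,"twist":0},{"dx":1.74,"dy":-0.05,"dz":2.68,"twist":0},{"dx":2.18,"dy":-0.05,"dz":3.36,"twist":0}]'; python3 -m jog '[{"dx":0.3,"dy":0,"dz":0.46,"twist":0},{"dx":0.6,"dy":0,"dz":0.92,"twist":0},{"dx":0.9,"dy":0,"dz":1.39,"twist":0},{"dx":1.2,"dy":0,"dz":1.85,"twist":0},{"dx":1.2,"dy":0,"dz":1.85,"twist":0}]'
```

```text
time: 9.5
tool_pos: [491.1, -69.0, 336.6]
ee_rot: [-2.377, -2.054, 0.0]
wrist_force: [-0.1, 0.1, -0.4]
width: 57.9
grasp_force: 64.4
time: 10.0
tool_pos: [492.7, -57.4, 318.1]
ee_rot: [-2.376, -2.053, 0.001]
wrist_force: [0.5, -0.2, -0.4]
width: 58.2
grasp_force: 64.4
```

It is about 47 mm in with no contact force, so I'll release and let it slide.

```bash
Z='x'; python3 -m jog '[{"dx":0,"dy":0,"dz":0,"twist":0},{"dx":0,"dy":0,"dz":0,"twist":0},{"dx":0,"dy":0,"dz":0,"twist":0},{"dx":0,"dy":0,"dz":0,"twist":0},{"dx":0,"dy":0,"dz":0,"twist":0}]' -1; python3 -m jog '[{"dx":0,"dy":0,"dz":0,"twist":0},{"dx":0,"dy":0,"dz":-1,"twist":0},{"dx":0,"dy":0,"dz":-3,"twist":0},{"dx":0,"dy":0,"dz":-6,"twist":0},{"dx":-3,"dy":0,"dz":-9,"twist":0}]';python3 -m jog '[{"dx":-3,"dy":0,"dz":0,"twist":0},{"dx":-6,"dy":0,"dz":0,"twist":0},{"dx":-8,"dy":0,"dz":0,"twist":0},{"dx":-8,"dy":0,"dz":0,"twist":0},{"dx":-8,"dy":0,"dz":0,"twist":0}]'; python3 -m jog '[{"dx":0,"dy":0,"dz":0,"twist":0},{"dx":0,"dy":0,"dz":0,"twist":0},{"dx":0,"dy":0,"dz":0,"twist":0},{"dx":0,"dy":0,"dz":0,"twist":0},{"dx":0,"dy":0,"dz":0,"twist":0}]'; python3 - <<'E'
from h import *
im,d,p=snap("side","s2")
c=im[120:400,150:390];cv2.imwrite("pics/s2c.png",cv2.resize(c[...,::-1],None,fx=2,fy=2,interpolation=cv2.INTER_CUBIC))
E
```

```text
time: 10.5
tool_pos: [493.0, -57.9, 319.1]
ee_rot: [2.378, 2.053, 0.0]
wrist_force: [-0.3, 0.3, -0.0]
width: 85.2
grasp_force: 0.0
time: 11.0
tool_pos: [488.6, -85.5, 410.6]
ee_rot: [-2.373, -2.057, -0.002]
wrist_force: [1.3, -0.6, 1.0]
width: 85.7
grasp_force: 0.0
time: 11.5
tool_pos: [476.9, -166.6, 409.5]
ee_rot: [2.379, 2.052, 0.001]
wrist_force: [-0.1, 0.2, -0.3]
width: 85.6
grasp_force: 0.0
time: 12.0
tool_pos: [477.0, -166.3, 409.0]
ee_rot: [2.377, 2.054, 0.0]
wrist_force: [-0.0, -0.3, 0.8]
width: 85.6
grasp_force: 0.0
```

View pics/s2c.png

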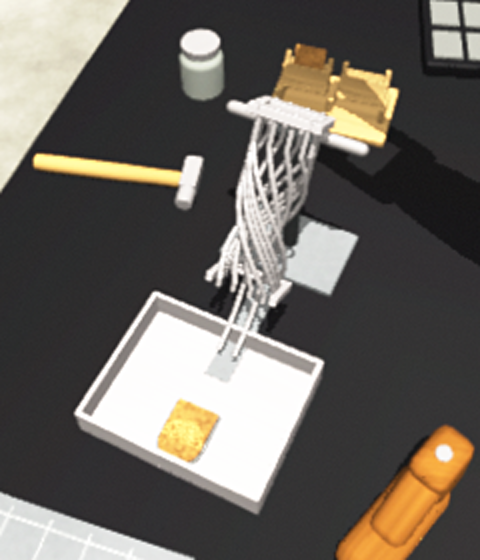

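The lift lies in the tray with its cork face up at crop (188,431), clear of the slide. I'll check that it is flat and in position before handing in.

```bash
python3 - <<'E'
from h import *
f=np.load("s2.npz");P=f["P"];im=f["im"].astype(int)
M=np.zeros(P.shape[:2],bool);M[315:355,225:265]=1;M&=(im[...,0]-im[...,2]>60)
q=P[M];c=q.mean(0);n=np.linalg.svd(q-c)[2][2]
yaw=-.146;v=c-np.array([496.1,-45.7,0])
print(len(q),c.round(1),"stand x,y",(v[0]*np.cos(yaw)+v[1]*np.sin(yaw)).round(),(-v[0]*np.sin(yaw)+v[1]*np.cos(yaw)).round(),"tilt",np.arccos(abs(n[2])).round(3),"z",np.percentile(q[:,2],[5,95]).round(1))
E
```

```text
598 [535.2 247.   17.3] stand x,y -4.0 295.0 tilt 1.243 z [11.4 17.3]
```

```bash
python3 - <<'E'
from h import *
f=np.load("s2.npz");P=f["P"];im=f["im"].astype(int)
M=np.zeros(P.shape[:2],bool);M[315:355,225:265]=1;M&=(im[...,0]-im[...,2]>60)
q=P[M];q=q[abs(q[:,2]-np.median(q[:,2]))<8];c=q.mean(0);n=np.linalg.svd(q-c)[2][2]
print(len(q),c.round(1),np.ptp(q,0).round(),"tilt",np.arccos(abs(n[2])).round(3))
E
```

```text
596 [535.8 245.8  14.2] [59. 72. 11.] tilt 0.008
```

The lift is flat: tilt 0.008 rad, top at 14 mm (5 mm floor + 9 mm plate), stand x ≈ -4 mm, y ≈ 295 mm. Handing in.

```bash
python3 -c "
from bench import job_done
print(job_done())"
```

```text
the job is handed in; nothing more can be done
None
```

The heel lift went through the twisted guide and lies flat in the catch tray with its cork face up; the job is handed in at about 12 s, and the judge's result was not shown.

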